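# Push the test bar home and hold the guarded clamp lever down

### The job

With closed fingertips, push the flat steel test bar along the bench between the guide rails until it butts against the end stop of the hold-down clamp, without lifting it. Then reach down through the window in the top of the guard and press the lever fully down to its stop, without touching the guard, and keep it pressed: the program finishes while still holding the lever down. Leave the loose things lying around the clamp where they are.

Things in the scene. Friction and masses are not known exactly. Their poses are not given: they have to be found in the camera images.
- clamp_base: Fixed steel base of the clamp; position and yaw vary. Origin at bench height under the centre of the guard window; +x is the push direction, z up. All positions here are in this frame, mm. Two guide rails along x, 12 high, 34 apart, from x = -108 to -8. There is no floor plate: the bar slides on the bench.
- end_stop (a point): Foot of the end stop's face between the rails, under the guard, at x = -18, y = 0; the stop is 14 high. Axes as clamp_base.
- guard: Fixed grey sheet-metal guard, same frame as clamp_base: level top sheet 4 thick, upper face at z = 88, x from -60 to 95, y from -63 to 63, skirts all round (the front one, at x = -60, leaves a slot 41 high for the bar). Must not be touched.
- window (a point): Centre of the square window in the guard's top, x = y = 0, z = 88 (upper face). The window is 90 x 90 with sides along the clamp's x and y; widely open fingers do not fit through it, closed ones do.
- test_bar: Loose flat steel bar 110 x 30 x 10, lying flat, its front part already between the rails. Origin: centre of its underside; its long axis is its own y, along the clamp's x. Home, its origin is at x = -73 and its near end at x = -128, 68 before the guard; it starts 30 to 65 short of that. A push of about 1 to 3 N slides it.
- lever (a joint): Lever hinge, rad: 0 = up (sprung, at rest), 0.29 = fully down on its rigid stop. Pivot pin at x = 75, z = 38 under the guard; the steel arm, 16 wide, points to -x and its nose comes down on the bar. It springs back up when let go; pressed at the pad it takes about 3 N to start and 8 N at the stop.
- lever_pad (a point): Centre of the top face of the round black press pad, 30 across, on the lever, seen through the window. Up: x = 6, y = 0, z = 68 (20 below the guard's upper face). Fully down: x = 0, y = 0, z = 47 (41 below it).
- stick: Bystander: square grey dressing stick 120 x 25 x 25, loose, lying beside the rails.
- nut: Bystander: hexagon nut 34 across, 16 high, loose, beside the rails.
- bolt: Bystander: hexagon bolt 71 long, 27 wide, loose, beside the rails.
- tape_roll: Bystander: black roll of tape 58 across, 19 high, loose, beside the guard.
- spanner: Bystander: small double open-ended spanner 166 long, loose, beside the guard.
There are look-alikes about, which are no part of the job. Of the things that look like the test_bar, take the one that is nearest to the robot's base at the start.

How it is judged:
By the outcome, as a careful person would: the job done as asked, in the order asked, and still so for the second after the job is handed in, while the arm keeps its last pose, push and grip.
It also fails if it takes over 43 s, if anything falls off the work surface, if the arm or the gripper's body presses on something with over 40 N, if the wrist force passes 120 N, or if a joint passes its speed limit or range.

### The arm

A 6-joint arm with a two-finger parallel gripper is mounted at the origin on a cart in front of the work surface, level with it; the furniture and walls round the work are solid. World frame = base frame: x ahead of the robot, y to its left, z up, the work surface at z = 0. Lengths are in m, angles in rad, forces in N, time in s.
With the tool pointing down it reaches from about 0.35 to 0.725 m from the base axis. Payload 6 kg.
Tool frame: the origin (TCP) lies midway between the tips of the shut fingers; the grasp point (between the pads) lies 19 mm behind it; z points along the fingers, y is the line along which they close (so a half turn about z gives the same grasp; the last joint's range is limited). The gripper opens to 85 mm and grips with 20 to 120 N. Pads are 22 mm wide; open, the fingers measure 114 mm over their backs; the gripper's body (76 mm by 85 mm) begins 54 mm behind the grasp point. The pads swing forward as they close: fully open they stand 13 mm farther back than shut.
Start: joints at [1.542, 0.04, 0.085, 0, -1.615, -0.334], TCP at [0.213, 0.561, 0.231] pointing down, gripper open.
Joint ranges: [-2.56, 2.56], [-1.29, 2.01], [-1.08, 1.49], [-3.29, 1.98], [-2.81, -0.18], [-2.99, 2.99]. Speed limits (rad/s): [2.57, 2.57, 3.01, 3.14, 3.14, 3.14].

### API

Orientations are given as a unit quaternion [w, x, y, z].
In Python, from cell import * gives the robot as it stands.
- The arm moves only by the tool jog_arm, never from a script. Its argument "motion" is a list of rows, each an object with "translation": the shift along the tool's x, y, z in mm, a list of three; "delta_rot": the turn, a rotation vector about the tool's x, y, z in rad, a list of three; "gripper": the finger opening in mm, from 0 to 85.4. A call has 1 to 5 rows; each row shifts and turns the commanded pose from where the row before left it, along the tool's axes as they then stand; what a row does not reach is not made up. A row lasts 1/10 s, in which the tool goes at most 50 mm and 8.59 degrees, less where a joint would pass 70% of its speed; a pose out of reach is approached as far as the arm can. A call is refused whole if a number of a shift passes 50 or a number of a turn 0.15, either way. A call with a gripper value outside its range is refused whole. The fingers move at their own pace and stop on an object; "grip_force" is the grip in N (left out, the last holds). Time passes only in rows, so rows that do not move let the fingers close. It gives the time, the measured TCP pose, the force, the opening and the grip force at its end, in the units of the state.
- observe(): the state, without advancing time (a new reading comes with each control period).
- capture(name): name is "side" or "top" or "wrist"; returns (picture, depth): 400x640x3 uint8, blue, green, red; 400x640 float32, m along the optical axis (not along the pixel's ray), 0 where there is no reading.
- camera_info(name): a dict with "K" (3x3 intrinsics, pixels), "dist_coeffs" ([k1, k2, p1, p2, k3] as OpenCV has them; the pictures are not rectified), "eye" and "rotation" of the camera in the world. Camera axes: x right, y down, z forward; pixel columns grow to the right and rows downward; lengths in m; the calibration is good to about 2 mm. A picture is of the moment at which its call begins: read the wrist's pose just before it. camera_info takes no time and is no camera call; for the wrist camera it gives the pose at the moment of the call.
- hand_in(): hands the job in; it is judged then, once.
Trained networks look in the newest picture that a camera, given by its name, has taken for a name from the list of things; names that differ only in an ending like _2 or _b are one class to them, and where a whole thing is asked for, a point or a joint stands for the part that bears it (a point fixed in the world has none). Each returns a list of dicts, best first, with "confidence" (0 to 1); they miss things now and then, are a little off and sometimes report something else, mostly with a low value. They report only what shows in the picture. A call takes as long as a camera call. They do not tell look-alikes from the thing itself.
- cut_out(camera, query): "pixels" (400x640 bool, what is visible of it) and "location" ([column, row] in pixels, amid what is visible of it).
The state is a dict: "clock": time; "joint_positions": joint angles; "dq": joint speeds; "effort": joint torques, N m; "eef_pos": TCP position; "ee_rot": TCP orientation; "ft_force": force on the tool from outside, world axes, zero at the start; "moment": the same for the moment, N m; "gripper_width": finger opening in m; "finger_force": force on a finger pad.
Only numpy, scipy, OpenCV 4.12 (cv2) and the standard library are available. Lean on these libraries where they do the work, as an engineer would, in place of code of your own. Each camera call takes 0.05 s, during which the arm holds its last target. There are 200 camera calls.

## Working session

There is one attempt and no reset: what is moved stays moved. The work goes in short steps, Python scripts to look and compute and a tool call to move; the robot and the scene stay as the last step left them, time stands still between calls to the robot, and variables do not carry over. Pictures are saved under pics/ and viewed, at most 10 in all, crops included, and the job is handed in when it is done.

Besides the shell and the picture viewer there is one more tool, called by a JSON object that holds its "op" and its "data". jog_arm: Moves the arm, as the interface text tells. Its arguments: {"type":"object","properties":{"motion":{"type":"array"},"grip_force":{"type":"number"}},"required":["motion"]}

```bash
mkdir -p pics; ls; cat > h.py <<'E'
from cell import *
import numpy as np, cv2
from scipy.spatial.transform import Rotation as R
def w(cam,px,z=None,depth=None,info=None):
    """pixels (n,2) -> world on plane z, or with depth"""
    i=info or camera_info(cam);K=np.array(i["K"]);d=np.array(i["dist_coeffs"])
    px=np.atleast_2d(np.array(px,float))
    n=cv2.undistortPoints(px.reshape(-1,1,2),K,d).reshape(-1,2)
    r=np.c_[n,np.ones(len(n))]
    Rm=np.array(i["rotation"]);
    if Rm.shape!=(3,3): Rm=R.from_quat(np.roll(Rm,-1)).as_matrix()
    e=np.array(i["eye"]);rw=r@Rm.T
    s=(z-e[2])/rw[:,2] if depth is None else np.asarray(depth)
    return e+rw*np.reshape(s,(-1,1))
def proj(cam,P,info=None):
    i=info or camera_info(cam);Rm=np.array(i["rotation"])
    if Rm.shape!=(3,3): Rm=R.from_quat(np.roll(Rm,-1)).as_matrix()
    c=(np.atleast_2d(P)-np.array(i["eye"]))@Rm
    return cv2.projectPoints(c.reshape(-1,1,3),np.zeros(3),np.zeros(3),np.array(i["K"]),np.array(i["dist_coeffs"]))[0].reshape(-1,2)
E
python3 - <<'E'
from h import *
o=observe();print(o)
for c in ("top","side"):
    p,d=capture(c);cv2.imwrite(f"pics/{c}0.png",p);np.save(f"pics/{c}d.npy",d);print(c,camera_info(c))
    for q in ("test_bar","guard","clamp_base","lever_pad"):
        for r in cut_out(c,q):
            m=r["pixels"];ys,xs=np.nonzero(m);n=len(xs)
            print(q,round(r["confidence"],2),r["location"],n, w(c,[r["location"]],0.0).round(3)[0])
E
```

```text
pics
{'clock': 0.0, 'joint_positions': array([ 1.54171519e+00,  4.08540359e-02,  8.38272742e-02, -4.84770610e-04,
       -1.61549045e+00, -3.33696587e-01]), 'dq': array([ 0.00013564,  0.00019302, -0.00176748,  0.00102602,  0.00145922,
        0.00131358]), 'effort': array([-1.30412550e-04, -3.68202317e+01,  3.47402287e+01,  6.93209499e+00,
       -5.60773420e-03, -6.61231923e-06]), 'eef_pos': array([0.21272497, 0.56068288, 0.23025986]), 'ee_rot': array([ 8.87219535e-04,  9.83595620e-01, -1.80385302e-01, -1.08803490e-04]), 'ft_force': array([ 0.03695258, -0.24641759,  0.45120338]), 'moment': array([-0.04774148,  0.02888783, -0.0109614 ]), 'finger_force': 0.0, 'gripper_width': 0.08538101973374748}
top {'K': array([[475.61705955,   0.        , 315.72966478],
       [  0.        , 475.61705955, 193.90536954],
       [  0.        ,   0.        ,   1.        ]]), 'dist_coeffs': array([0.00427264, 0.        , 0.        , 0.        , 0.        ]), 'eye': array([0.44553441, 0.04317802, 1.12184777]), 'rotation': array([ 0.04469943, -0.70115191,  0.71023237, -0.04424873])}
test_bar 0.85 [198.0,
[... 363 characters left out ...]
5],
       [  0.        , 457.9856764 , 199.53397217],
       [  0.        ,   0.        ,   1.        ]]), 'dist_coeffs': array([-0.09592488,  0.        ,  0.        ,  0.        ,  0.        ]), 'eye': array([0.45074418, 0.94630159, 0.6959891 ]), 'rotation': array([ 0.03694361, -0.06643958,  0.88141752, -0.46618034])}
test_bar 0.68 [301.2, 304.0] 743 [0.59  0.314 0.   ]
test_bar 0.52 [335.8, 164.1] 212 [ 0.592 -0.261  0.   ]
guard 0.76 [333.7, 228.6] 3303 [0.557 0.057 0.   ]
guard 0.48 [339.7, 224.8] 3840 [0.544 0.04  0.   ]
clamp_base 0.86 [341.2, 224.4] 3789 [0.541 0.038 0.   ]
clamp_base 0.36 [387.7, 246.1] 297 [0.423 0.105 0.   ]
lever_pad 0.72 [335.2, 210.4] 137 [ 0.563 -0.02   0.   ]
```

```bash
python3 - <<'E'
import cv2
p=cv2.imread("pics/top0.png")
cv2.imwrite("pics/topc.png",cv2.resize(p[120:300,170:450],None,fx=2.85,fy=2.85,interpolation=cv2.INTER_CUBIC))
E
```

```text
(no output)
```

View pics/top0.png

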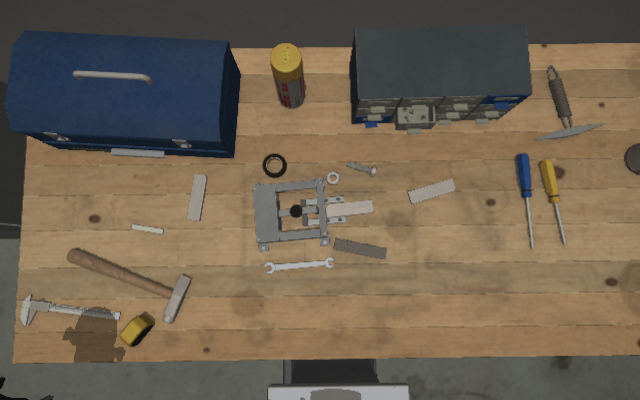

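View pics/topc.png

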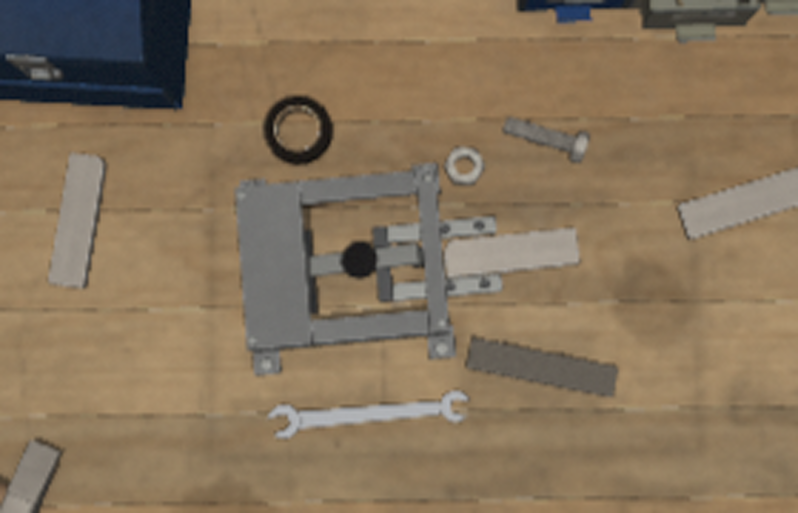

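The top view shows three bar-like things: (198,196), (432,188), and the one in the rails at (350,209). The dark stick is at (360,249). The one between the rails is also nearest to the base, and the crop confirms it at crop (512,252), so I take that one. The pad is at (296,210).

```bash
cat >> h.py <<'E'
def cloud(c,box,info,d):
    x0,x1,y0,y1=box;xx,yy=np.meshgrid(np.arange(x0,x1),np.arange(y0,y1));dd=d[y0:y1,x0:x1].ravel()
    px=np.c_[xx.ravel(),yy.ravel()];k=dd>0
    return px[k],w(c,px[k],depth=dd[k],info=info)
def rect(P):
    (c,s,a)=cv2.minAreaRect((P[:,:2]*1000).astype(np.float32));return np.round(c,1),np.round(s,1),round(a,2),cv2.boxPoints((c,s,a)).round(1).tolist()
E
python3 - <<'E'
from h import *
for c,box in (("top",(225,400,150,270)),("side",(250,450,140,300))):
    d=np.load(f"pics/{c}d.npy");i=camera_info(c)
    px,P=cloud(c,box,i,d)
    h=np.histogram(P[:,2],bins=np.arange(-.01,.12,.005));print(c,h[0].tolist())
    k=(abs(P[:,2]-.088)<.006)&(P[:,0]>.4);G=P[k];print("guard",k.sum(),np.median(G[:,2]),rect(G))
    # main cluster clean
    if c=="top":
        k=(P[:,2]>.005)&(P[:,2]<.016)&(px[:,0]>330)&(px[:,0]<376)&(abs(px[:,1]-209)<12);B=P[k];print("bar",k.sum(),np.median(B[:,2]),rect(B))
    r=[x for x in cut_out(c,"test_bar")]
E
```

```text
top [28, 4234, 10398, 1228, 855, 517, 343, 422, 31, 14, 7, 20, 35, 65, 42, 84, 121, 55, 52, 1513, 844, 6, 0, 0, 0]
guard 2388 0.08920914972570004 (array([581.3, 130.9]), array([209.9, 207.8]), 4.53, [[468.5, 226.1999969482422], [484.8999938964844, 19.0], [694.0999755859375, 35.599998474121094], [677.7000122070312, 242.8000030517578]])
bar 651 0.011340236322413322 (array([549.2, -42.8]), array([101.2,  52.2]), 89.11, [[522.2999877929688, -93.0], [574.5, -93.80000305175781], [576.0999755859375, 7.400000095367432], [523.9000244140625, 8.199999809265137]])
side [0, 2090, 20846, 1191, 641, 409, 334, 396, 173, 179, 198, 238, 233, 236, 227, 278, 365, 304, 279, 987, 743, 97, 100, 108, 107]
guard 1880 0.08954142072365995 (array([626.7,  32.9]), array([276.2, 574.7]), 15.98, [[414.8999938964844, 271.1000061035156], [573.0999755859375, -281.3999938964844], [838.5999755859375, -205.3000030517578], [680.4000244140625, 347.20001220703125]])
```

```bash
python3 - <<'E'
from h import *
from scipy.optimize import differential_evolution as DE
G={}
for c,box in (("top",(235,345,165,265)),("side",(280,410,170,290))):
    d=np.load(f"pics/{c}d.npy");i=camera_info(c)
    px,P=cloud(c,box,i,d); lab=(abs(P[:,2]-.089)<.007)
    Q=w(c,px,.088,info=i)[:,:2]*1000
    def loc(t): 
        a=t[2];v=Q-t[:2];return np.c_[v@[np.cos(a),np.sin(a)],v@[-np.sin(a),np.cos(a)]]
    def f(t):
        L=loc(t)
        sd=lambda v,a,b:np.minimum(v-a,b-v)
        ins=np.minimum(sd(L[:,0],-60,95),sd(L[:,1],-63,63)); win=np.minimum(sd(L[:,0],-45,45),sd(L[:,1],-45,45))
        s=np.minimum(ins,-win); p=1/(1+np.exp(-np.clip(s/1.0,-30,30)))
        return np.mean((p-lab)**2)
    r=DE(f,[(480,620),(20,160),(1.3,1.9)],seed=1,tol=1e-8);print(c,r.x.round(3),r.fun,lab.mean());G[c]=r.x
t=np.mean(list(G.values()),0); t=G["top"]
a=t[2];ex=np.array([np.cos(a),np.sin(a)]);ey=np.array([-ex[1],ex[0]])
capture("top")
for r in cut_out("top","test_bar"):
    ys,xs=np.nonzero(r["pixels"])
    Q=w("top",np.c_[xs,ys],.010)[:,:2]*1000-t[:2];L=np.c_[Q@ex,Q@ey]
    print(r["location"],np.percentile(L,[0,1,5,50,95,99,100],axis=0).round(1).tolist())
for r in cut_out("top","lever_pad"):
    Q=w("top",[r["location"]],.068)[0,:2]*1000-t[:2];print("pad",Q@ex,Q@ey)
E
```

```text
top [543.03   83.743   1.65 ] 0.007088843591702929 0.21894679200511089
side [543.825  83.045   1.652] 0.011383652138088953 0.09778063686072692
[431.6, 186.9] [[-370.9, -46.5], [-368.5, -44.5], [-363.4, -40.7], [-316.7, -22.9], [-268.0, -6.2], [-263.2, -2.1], [-260.4, 0.4]]
[347.1, 210.5] [[-171.9, -15.4], [-170.4, -14.8], [-165.8, -13.5], [-117.6, 0.3], [-70.0, 14.0], [-65.0, 15.5], [-63.7, 16.1]]
[288.0, 212.2] [[-107.3, -82.3], [-99.9, -76.3], [-71.8, -70.9], [19.9, -1.6], [98.3, 61.7], [104.0, 76.0], [106.7, 81.2]]
[196.4, 197.3] [[210.9, -116.0], [213.4, -112.9], [217.7, -107.4], [235.6, -59.3], [254.4, -13.2], [258.6, -8.7], [261.2, -6.1]]
pad 3.964894795338812 1.5627725394546526
```

Clamp at (543.3, 83.5) mm, push direction 94.6°. The bar's near end is at clamp x ≈ -172, 44 mm short of home. I turn the tool so its y lies along -push, and close the fingers.

{"op": "jog_arm", "data": {"motion": [{"translation":[0,0,0],"delta_rot":[0,0,-0.148],"gripper":0},{"translation":[0,0,0],"delta_rot":[0,0,-0.148],"gripper":0},{"translation":[0,0,0],"delta_rot":[0,0,-0.147],"gripper":0},{"translation":[19,45,0],"delta_rot":[0,0,0],"gripper":0},{"translation":[19,47,0],"delta_rot":[0,0,0],"gripper":0}], "grip_force": 60}}

```text
clock: 1.25
eef_pos: [0.2578, 0.4722, 0.2301]
ee_rot: [0.001, 0.999, 0.041, -0.0]
ft_force: [0.4, 0.6, 1.4]
gripper_width: 0.0124
finger_force: 0.0
```

{"op": "jog_arm", "data": {"motion": [{"translation":[19,47,0],"delta_rot":[0,0,0],"gripper":0},{"translation":[19,47,0],"delta_rot":[0,0,0],"gripper":0},{"translation":[19,47,0],"delta_rot":[0,0,0],"gripper":0},{"translation":[19,47,0],"delta_rot":[0,0,0],"gripper":0},{"translation":[19,47,0],"delta_rot":[0,0,0],"gripper":0}]}}

```text
clock: 1.75
eef_pos: [0.3702, 0.2475, 0.2317]
ee_rot: [-0.001, 0.999, 0.04, 0.0]
ft_force: [3.1, 1.1, 0.0]
gripper_width: 0.0001
finger_force: 0.0
```

{"op": "jog_arm", "data": {"motion": [{"translation":[19,47,0],"delta_rot":[0,0,0],"gripper":0},{"translation":[19,47,0],"delta_rot":[0,0,0],"gripper":0},{"translation":[19,47,0],"delta_rot":[0,0,0],"gripper":0},{"translation":[19,47,0],"delta_rot":[0,0,0],"gripper":0},{"translation":[19,47,0],"delta_rot":[0,0,0],"gripper":0}]}}

```text
clock: 2.25
eef_pos: [0.4823, 0.0238, 0.2318]
ee_rot: [-0.0, 0.999, 0.04, 0.001]
ft_force: [0.3, 1.2, -0.6]
gripper_width: 0.0003
finger_force: 0.0
```

```bash
cat >> h.py <<'E'
C=np.array([543.3,83.5]);A=1.651
def cl(p):
    v=np.asarray(p)[:2]*1000-C;return np.array([v@[np.cos(A),np.sin(A)],v@[-np.sin(A),np.cos(A)],p[2]*1000]).round(1)
def world(p):
    x,y,z=p;return np.r_[C+x*np.array([np.cos(A),np.sin(A)])+y*np.array([-np.sin(A),np.cos(A)]),z]/1000
def st():
    o=observe();M=R.from_quat(np.roll(o["ee_rot"],-1)).as_matrix()
    print("t",o["clock"],"clamp",cl(o["eef_pos"]),"F",o["ft_force"].round(1),"w",round(o["gripper_width"],4))
    c=M.T;ang=np.array([np.cos(A),np.sin(A),0]);print("push dir in tool",(M.T@ang).round(3),"toolz",M[:,2].round(3))
E
python3 -c "
from h import *
st()"
```

```text
t 2.25 clamp [-54.6  65.6 231.8] F [ 0.3  1.2 -0.6] w 0.0003
push dir in tool [ 0. -1.  0.] toolz [ 0.001  0.001 -1.   ]
```

{"op": "jog_arm", "data": {"motion": [{"translation":[16,40,0],"delta_rot":[0,0,0],"gripper":0},{"translation":[16,40,0],"delta_rot":[0,0,0],"gripper":0},{"translation":[16,40,0],"delta_rot":[0,0,0],"gripper":0},{"translation":[16,40,0],"delta_rot":[0,0,0],"gripper":0},{"translation":[0,0,0],"delta_rot":[0,0,0],"gripper":0}]}}

```text
clock: 2.75
eef_pos: [0.559, -0.1324, 0.2296]
ee_rot: [0.0, 0.999, 0.038, -0.002]
ft_force: [-0.6, 0.9, -1.3]
gripper_width: 0.0001
finger_force: 0.0
```

```bash
python3 - <<'E'
from h import *
st()
for c in ("wrist","top"):
    i=camera_info(c);p,d=capture(c)
    if c=="wrist": cv2.imwrite("pics/w1.png",p);print("eye",cl(i["eye"]))
    for r in cut_out(c,"test_bar"):
        ys,xs=np.nonzero(r["pixels"]);Q=w(c,np.c_[xs,ys],.010,info=i)
        L=np.array([cl(q) for q in Q]);print(c,r["confidence"],r["location"],np.percentile(L[:,:2],[0,2,50,98,100],axis=0).round(1).tolist())
E
```

```text
t 2.75 clamp [-216.5    1.7  229.6] F [-0.6  0.9 -1.3] w 0.0001
push dir in tool [-0.005 -1.    -0.001] toolz [-0.003 -0.001 -1.   ]
eye [-215.7  -71.3  371.6]
wrist 0.76 [231.0, 172.3] [[-172.1, -15.4], [-169.9, -14.5], [-117.6, 0.2], [-64.8, 15.4], [-61.8, 16.8]]
wrist 0.63 [417.5, 147.5] [[-368.8, -48.9], [-364.9, -44.0], [-314.1, -22.9], [-261.4, -0.9], [-256.7, 3.4]]
top 0.82 [195.0, 199.2] [[211.2, -115.9], [214.6, -111.4], [236.0, -57.0], [258.5, -6.4], [261.6, -3.7]]
```

View pics/w1.png

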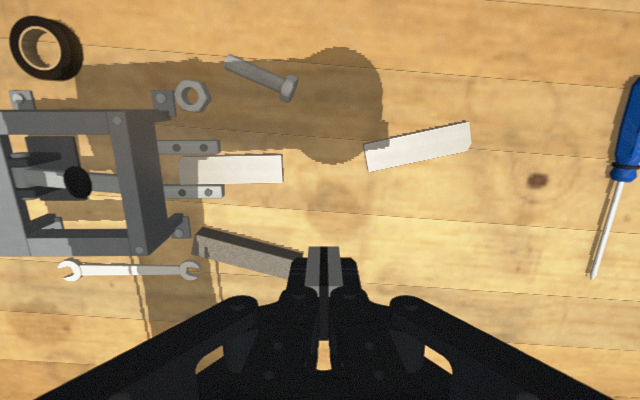

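The wrist view shows the bar's near end at (283,168), clamp x ≈ -171, with the fingers clear behind it. Stick (250,255), nut (192,95) and bolt (262,78) are out of the way. I descend to z ≈ 6.

{"op": "jog_arm", "data": {"motion": [{"translation":[2,0,42],"delta_rot":[0,0,0],"gripper":0},{"translation":[0,0,45],"delta_rot":[0,0,0],"gripper":0},{"translation":[0,0,45],"delta_rot":[0,0,0],"gripper":0},{"translation":[0,0,45],"delta_rot":[0,0,0],"gripper":0},{"translation":[0,0,20],"delta_rot":[0,0,0],"gripper":0}]}}

```text
clock: 3.45
eef_pos: [0.5578, -0.1267, 0.03]
ee_rot: [-0.001, 0.999, 0.041, -0.003]
ft_force: [-0.3, 0.7, -0.3]
gripper_width: 0.0002
finger_force: 0.0
```

{"op": "jog_arm", "data": {"motion": [{"translation":[0,0,10],"delta_rot":[0,0,0],"gripper":0},{"translation":[0,0,8],"delta_rot":[0,0,0],"gripper":0},{"translation":[0,0,3],"delta_rot":[0,0,0],"gripper":0},{"translation":[0,0,0],"delta_rot":[0,0,0],"gripper":0},{"translation":[0,0,0],"delta_rot":[0,0,0],"gripper":0}]}}

```text
clock: 3.95
eef_pos: [0.5612, -0.1283, 0.0147]
ee_rot: [0.0, 0.999, 0.04, 0.001]
ft_force: [-0.1, 0.2, 0.4]
gripper_width: -0.0002
finger_force: 0.0
```

```bash
python3 -c "
from h import *
st()"
```

```text
t 3.95 clamp [-212.6   -0.9   14.7] F [-0.1  0.2  0.4] w -0.0002
push dir in tool [ 0. -1. -0.] toolz [ 0.002 -0.    -1.   ]
```

{"op": "jog_arm", "data": {"motion": [{"translation":[0,0,4],"delta_rot":[0,0,0],"gripper":0},{"translation":[0,0,0],"delta_rot":[0,0,0],"gripper":0},{"translation":[0,0,0],"delta_rot":[0,0,0],"gripper":0}]}}

```text
clock: 4.25
eef_pos: [0.5604, -0.1284, 0.0094]
ee_rot: [0.0, 0.999, 0.04, -0.0]
ft_force: [0.6, 0.3, -0.3]
gripper_width: -0.0005
finger_force: 0.0
```

{"op": "jog_arm", "data": {"motion": [{"translation":[0,0,3],"delta_rot":[0,0,0],"gripper":0},{"translation":[0,0,0],"delta_rot":[0,0,0],"gripper":0},{"translation":[0,0,0],"delta_rot":[0,0,0],"gripper":0}]}}

```text
clock: 4.55
eef_pos: [0.5603, -0.1284, 0.0062]
ee_rot: [0.0, 0.999, 0.04, -0.0]
ft_force: [0.1, -0.7, -0.3]
gripper_width: 0.0001
finger_force: 0.0
```

{"op": "jog_arm", "data": {"motion": [{"translation":[0,0,0],"delta_rot":[0,0,0],"gripper":0}]}}

```text
clock: 4.65
eef_pos: [0.5604, -0.1284, 0.0064]
ee_rot: [0.0, 0.999, 0.04, -0.0]
ft_force: [0.2, -0.4, -0.1]
gripper_width: -0.0
finger_force: 0.0
```

{"op": "jog_arm", "data": {"motion": [{"translation":[0,-10,0],"delta_rot":[0,0,0],"gripper":0},{"translation":[0,-8,0],"delta_rot":[0,0,0],"gripper":0},{"translation":[0,-6,0],"delta_rot":[0,0,0],"gripper":0},{"translation":[0,-5,0],"delta_rot":[0,0,0],"gripper":0},{"translation":[0,-5,0],"delta_rot":[0,0,0],"gripper":0}]}}

```text
clock: 5.15
eef_pos: [0.5576, -0.0939, 0.0064]
ee_rot: [0.0, 0.999, 0.04, 0.0]
ft_force: [0.3, -2.2, -0.4]
gripper_width: -0.0
finger_force: 1.0
```

{"op": "jog_arm", "data": {"motion": [{"translation":[0,-5,0],"delta_rot":[0,0,0],"gripper":0},{"translation":[0,-5,0],"delta_rot":[0,0,0],"gripper":0},{"translation":[0,-5,0],"delta_rot":[0,0,0],"gripper":0},{"translation":[0,-4,0],"delta_rot":[0,0,0],"gripper":0},{"translation":[0,-3,0],"delta_rot":[0,0,0],"gripper":0}]}}

```text
clock: 5.65
eef_pos: [0.5559, -0.0723, 0.0064]
ee_rot: [0.0, 0.999, 0.04, 0.0]
ft_force: [0.3, -1.5, -0.3]
gripper_width: -0.0
finger_force: 0.9
```

```bash
python3 -c "
from h import *
st()"
```

```text
t 5.65 clamp [-1.563e+02 -1.000e-01  6.400e+00] F [ 0.3 -1.5 -0.3] w -0.0
push dir in tool [ 0. -1. -0.] toolz [ 0. -0. -1.]
```

Pushing at about 1.5 N. About 14 mm should remain, so I go slowly.

{"op": "jog_arm", "data": {"motion": [{"translation":[0,-3,0],"delta_rot":[0,0,0],"gripper":0},{"translation":[0,-3,0],"delta_rot":[0,0,0],"gripper":0},{"translation":[0,-2,0],"delta_rot":[0,0,0],"gripper":0},{"translation":[0,-1,0],"delta_rot":[0,0,0],"gripper":0}]}}

```text
clock: 6.05
eef_pos: [0.5552, -0.0635, 0.0064]
ee_rot: [0.0, 0.999, 0.04, 0.0]
ft_force: [0.3, -2.3, 0.1]
gripper_width: 0.0002
finger_force: 1.0
```

{"op": "jog_arm", "data": {"motion": [{"translation":[0,-1,0],"delta_rot":[0,0,0],"gripper":0},{"translation":[0,-1,0],"delta_rot":[0,0,0],"gripper":0},{"translation":[0,-1,0],"delta_rot":[0,0,0],"gripper":0}]}}

```text
clock: 6.35
eef_pos: [0.555, -0.0606, 0.0064]
ee_rot: [0.0, 0.999, 0.04, 0.0]
ft_force: [1.2, -2.0, 0.4]
gripper_width: -0.0002
finger_force: 1.0
```

{"op": "jog_arm", "data": {"motion": [{"translation":[0,-1,0],"delta_rot":[0,0,0],"gripper":0},{"translation":[0,-1,0],"delta_rot":[0,0,0],"gripper":0}]}}

```text
clock: 6.55
eef_pos: [0.5548, -0.0586, 0.0064]
ee_rot: [0.0, 0.999, 0.04, 0.0]
ft_force: [-0.2, -2.5, 1.7]
gripper_width: 0.0001
finger_force: 1.0
```

{"op": "jog_arm", "data": {"motion": [{"translation":[0,-1,0],"delta_rot":[0,0,0],"gripper":0},{"translation":[0,-1,0],"delta_rot":[0,0,0],"gripper":0}]}}

```text
clock: 6.75
eef_pos: [0.5546, -0.0566, 0.0064]
ee_rot: [0.0, 0.999, 0.04, 0.0]
ft_force: [0.4, -1.1, 0.9]
gripper_width: -0.0001
finger_force: 1.1
```

{"op": "jog_arm", "data": {"motion": [{"translation":[0,-1,0],"delta_rot":[0,0,0],"gripper":0},{"translation":[0,0,0],"delta_rot":[0,0,0],"gripper":0}]}}

```text
clock: 6.95
eef_pos: [0.5546, -0.0554, 0.0064]
ee_rot: [-0.0, 0.999, 0.04, 0.0]
ft_force: [-0.4, -0.7, 2.2]
gripper_width: -0.0001
finger_force: 0.8
```

{"op": "jog_arm", "data": {"motion": [{"translation":[0,-1,0],"delta_rot":[0,0,0],"gripper":0},{"translation":[0,0,0],"delta_rot":[0,0,0],"gripper":0}]}}

```text
clock: 7.15
eef_pos: [0.5545, -0.0545, 0.0064]
ee_rot: [-0.0, 0.999, 0.04, 0.0]
ft_force: [0.1, -1.2, 1.6]
gripper_width: -0.0
finger_force: 0.8
```

{"op": "jog_arm", "data": {"motion": [{"translation":[0,-1,0],"delta_rot":[0,0,0],"gripper":0},{"translation":[0,0,0],"delta_rot":[0,0,0],"gripper":0}]}}

```text
clock: 7.35
eef_pos: [0.5544, -0.0535, 0.0063]
ee_rot: [0.0, 0.999, 0.04, 0.0]
ft_force: [-0.1, -1.9, 1.7]
gripper_width: -0.0001
finger_force: 0.8
```

```bash
python3 - <<'E'
from h import *
st()
for c in ("wrist","top","side"):
    i=camera_info(c);p,d=capture(c);cv2.imwrite(f"pics/{c}2.png",p)
    for r in cut_out(c,"test_bar"):
        ys,xs=np.nonzero(r["pixels"]);Q=w(c,np.c_[xs,ys],.010,info=i)
        L=np.array([cl(q) for q in Q]);print(c,r["confidence"],r["location"],np.percentile(L[:,:2],[0,2,50,98,100],axis=0).round(1).tolist())
E
```

```text
t 7.35 clamp [-1.375e+02 -1.000e-01  6.300e+00] F [-0.1 -1.9  1.7] w -0.0001
push dir in tool [ 0. -1. -0.] toolz [ 0. -0. -1.]
wrist 0.9 [195.1, 266.3] [[-130.2, -18.0], [-125.4, -16.2], [-79.9, -2.5], [-37.7, 14.0], [-35.8, 15.1]]
wrist 0.6 [618.0, 238.4] [[-276.0, -31.7], [-273.6, -30.0], [-262.6, -14.7], [-251.5, 1.1], [-249.6, 3.0]]
top 0.98 [431.4, 187.6] [[-370.7, -48.0], [-367.1, -44.4], [-314.4, -22.7], [-262.6, -0.3], [-259.1, 3.2]]
top 0.62 [197.1, 196.5] [[211.1, -118.3], [214.2, -112.9], [235.6, -58.7], [258.1, -7.6], [261.4, -3.7]]
side 0.58 [302.5, 305.1] [[210.2, -115.6], [213.5, -111.8], [238.5, -60.0], [262.1, -9.4], [266.3, -5.9]]
```

{"op": "jog_arm", "data": {"motion": [{"translation":[0,-1,0],"delta_rot":[0,0,0],"gripper":0},{"translation":[0,0,0],"delta_rot":[0,0,0],"gripper":0}]}}

```text
clock: 7.85
eef_pos: [0.5542, -0.0526, 0.0063]
ee_rot: [0.0, 0.999, 0.04, -0.0]
ft_force: [-1.4, -1.8, 1.1]
gripper_width: -0.0002
finger_force: 0.8
```

{"op": "jog_arm", "data": {"motion": [{"translation":[0,-1,0],"delta_rot":[0,0,0],"gripper":0},{"translation":[0,0,0],"delta_rot":[0,0,0],"gripper":0}]}}

```text
clock: 8.05
eef_pos: [0.5542, -0.0515, 0.0063]
ee_rot: [0.0, 0.999, 0.04, -0.0]
ft_force: [0.4, -2.0, 0.9]
gripper_width: -0.0
finger_force: 0.8
```

{"op": "jog_arm", "data": {"motion": [{"translation":[0,-1,0],"delta_rot":[0,0,0],"gripper":0},{"translation":[0,0,0],"delta_rot":[0,0,0],"gripper":0}]}}

```text
clock: 8.25
eef_pos: [0.5541, -0.0505, 0.0063]
ee_rot: [0.0, 0.999, 0.04, -0.0]
ft_force: [0.5, -1.5, 0.8]
gripper_width: 0.0
finger_force: 0.7
```

{"op": "jog_arm", "data": {"motion": [{"translation":[0,-1,0],"delta_rot":[0,0,0],"gripper":0},{"translation":[0,0,0],"delta_rot":[0,0,0],"gripper":0}]}}

```text
clock: 8.45
eef_pos: [0.554, -0.0497, 0.0063]
ee_rot: [0.0, 0.999, 0.04, -0.0]
ft_force: [0.6, -3.2, -0.2]
gripper_width: 0.0001
finger_force: 1.3
```

{"op": "jog_arm", "data": {"motion": [{"translation":[0,-1,0],"delta_rot":[0,0,0],"gripper":0},{"translation":[0,0,0],"delta_rot":[0,0,0],"gripper":0}]}}

```text
clock: 8.65
eef_pos: [0.5538, -0.0496, 0.0063]
ee_rot: [0.001, 0.999, 0.04, -0.0]
ft_force: [0.2, -6.8, -0.2]
gripper_width: -0.0004
finger_force: 3.1
```

```bash
python3 - <<'E'
from h import *
st()
p,d=capture("wrist");cv2.imwrite("pics/w3.png",p)
for x in (-170,-140,-128,-108): print(x,proj("wrist",[world((x,0,10))]).round(0))
E
```

```text
t 8.65 clamp [-133.5    0.2    6.3] F [ 0.2 -6.8 -0.2] w -0.0004
push dir in tool [-0.    -1.    -0.002] toolz [-0.001 -0.002 -1.   ]
-170 [[408. 269.]]
-140 [[341. 269.]]
-128 [[314. 269.]]
-108 [[268. 270.]]
```

View pics/w3.png

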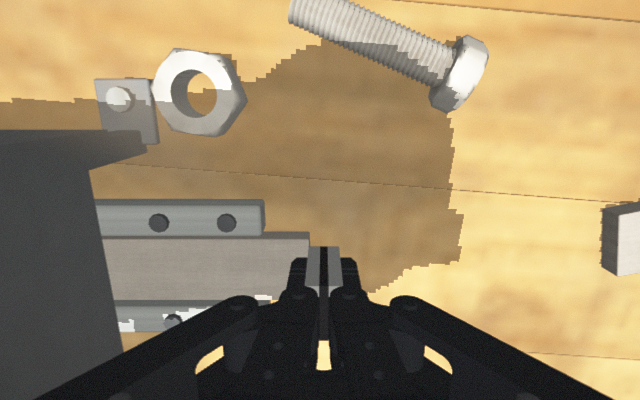

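Force rose from 2 to 7 N with no motion, and the bar's end at pixel (309,235) lies at x ≈ -127, so the bar is butted home. I back off, lift and go over the window.

{"op": "jog_arm", "data": {"motion": [{"translation":[0,8,0],"delta_rot":[0,0,0],"gripper":0},{"translation":[0,15,0],"delta_rot":[0,0,0],"gripper":0},{"translation":[0,8,-15],"delta_rot":[0,0,0],"gripper":0},{"translation":[0,0,-45],"delta_rot":[0,0,0],"gripper":0},{"translation":[0,0,-45],"delta_rot":[0,0,0],"gripper":0}]}}

```text
clock: 9.2
eef_pos: [0.5558, -0.0806, 0.1129]
ee_rot: [0.0, 0.999, 0.04, -0.001]
ft_force: [0.8, -0.7, 0.0]
gripper_width: -0.0001
finger_force: 0.0
```

{"op": "jog_arm", "data": {"motion": [{"translation":[0,0,-40],"delta_rot":[0,0,0],"gripper":0},{"translation":[0,-20,0],"delta_rot":[0,0,0],"gripper":0},{"translation":[0,-40,0],"delta_rot":[0,0,0],"gripper":0},{"translation":[0,-40,0],"delta_rot":[0,0,0],"gripper":0},{"translation":[0,-20,0],"delta_rot":[0,0,0],"gripper":0}]}}

```text
clock: 9.7
eef_pos: [0.5468, 0.0419, 0.1528]
ee_rot: [-0.001, 0.999, 0.041, 0.001]
ft_force: [0.5, 0.5, 0.4]
gripper_width: 0.0001
finger_force: 0.0
```

{"op": "jog_arm", "data": {"motion": [{"translation":[0,0,0],"delta_rot":[0,0,0],"gripper":0},{"translation":[0,0,0],"delta_rot":[0,0,0],"gripper":0}]}}

```text
clock: 9.9
eef_pos: [0.5471, 0.0399, 0.1523]
ee_rot: [-0.0, 0.999, 0.04, 0.0]
ft_force: [-0.6, -0.1, -0.1]
gripper_width: -0.0001
finger_force: 0.0
```

```bash
python3 - <<'E'
from h import *
st()
for c in ("wrist","top"):
    i=camera_info(c);p,d=capture(c);cv2.imwrite(f"pics/{c}4.png",p)
    for r in cut_out(c,"lever_pad"):
        print(c,r["confidence"],r["location"],r["pixels"].sum(),cl(w(c,[r["location"]],.068,info=i)[0]))
    for r in cut_out(c,"test_bar"):
        ys,xs=np.nonzero(r["pixels"]);Q=w(c,np.c_[xs,ys],.010,info=i)
        L=np.array([cl(q) for q in Q]);print(c,r["confidence"],np.percentile(L[:,:2],[0,2,50,98,100],axis=0).round(1).tolist())
E
```

```text
t 9.9 clamp [-43.8  -0.2 152.3] F [-0.6 -0.1 -0.1] w -0.0001
push dir in tool [ 0.001 -1.     0.   ] toolz [ 0.001  0.    -1.   ]
wrist 0.71 [255.7, 202.2] 3928 [ 3.6 -5.4 68. ]
wrist 0.76 [[-125.7, -17.0], [-124.0, -16.1], [-86.2, -2.4], [-19.2, 15.3], [-16.1, 16.2]]
wrist 0.66 [[-307.8, -36.8], [-304.4, -32.7], [-278.9, -16.1], [-253.7, 1.1], [-251.4, 3.7]]
wrist 0.63 [[-106.7, -80.5], [-88.2, -69.9], [62.0, 2.8], [145.1, 106.2], [149.5, 114.7]]
wrist 0.59 [[209.1, -83.3], [210.6, -77.1], [223.0, -27.9], [229.2, -6.1], [229.9, -5.0]]
wrist 0.45 [[-43.1, 0.2], [-40.5, 1.9], [16.3, 15.3], [75.9, 32.7], [79.1, 36.4]]
top 0.74 [[211.2, -115.9], [213.3, -112.8], [231.4, -89.5], [248.4, -63.9], [249.1, -61.5]]
top 0.65 [[-127.3, -8.7], [-126.1, -8.1], [-111.1, 6.2], [-88.3, 15.2], [-86.5, 15.6]]
top 0.55 [[-368.1, -46.3], [-365.1, -43.3], [-313.2, -22.4], [-263.3, -1.5], [-259.9, 1.2]]
```

View pics/wrist4.png

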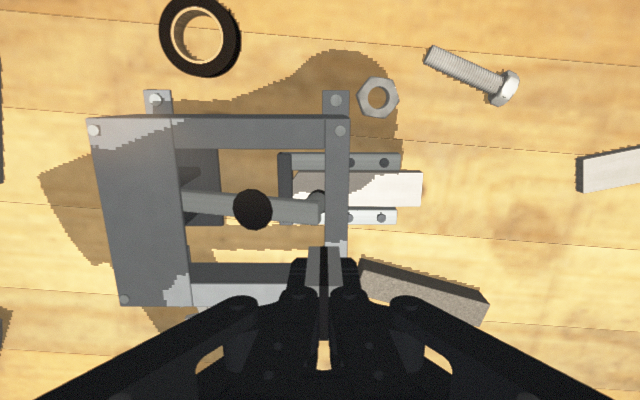

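```bash
python3 - <<'E'
from h import *
for n,q in dict(pad=(6,0,68),w1=(-45,45,88),w2=(45,45,88),w3=(45,-45,88),w4=(-45,-45,88),g1=(-60,63,88),g2=(95,63,88),g3=(95,-63,88)).items(): print(n,proj("wrist",[world(q)]).round(0)[0])
print(cl(w("wrist",[[253,209]],.068)[0]),cl(w("wrist",[[253,209]],.068)[0]))
E
```

```text
pad [251. 210.]
w1 [326. 283.]
w2 [191. 284.]
w3 [174. 148.]
w4 [326. 148.]
g1 [348. 307.]
g2 [120. 307.]
g3 [ 84. 117.]
[ 4.9 -0.6 68. ] [ 4.9 -0.6 68. ]
```

The model projects onto the picture (pad at (251,210) against (253,209) seen, window corners match). The bar is still home. I go over the pad, then down.

{"op": "jog_arm", "data": {"motion": [{"translation":[0,-24,0],"delta_rot":[0,0,0],"gripper":0},{"translation":[0,-24,0],"delta_rot":[0,0,0],"gripper":0},{"translation":[0,0,25],"delta_rot":[0,0,0],"gripper":0},{"translation":[0,0,25],"delta_rot":[0,0,0],"gripper":0},{"translation":[0,0,10],"delta_rot":[0,0,0],"gripper":0}]}}

```text
clock: 10.7
eef_pos: [0.5417, 0.0874, 0.0886]
ee_rot: [0.0, 0.999, 0.04, -0.002]
ft_force: [-0.4, -0.5, 0.0]
gripper_width: 0.0
finger_force: 0.0
```

{"op": "jog_arm", "data": {"motion": [{"translation":[0,0,10],"delta_rot":[0,0,0],"gripper":0},{"translation":[0,0,5],"delta_rot":[0,0,0],"gripper":0},{"translation":[0,0,5],"delta_rot":[0,0,0],"gripper":0},{"translation":[0,0,3],"delta_rot":[0,0,0],"gripper":0},{"translation":[0,0,3],"delta_rot":[0,0,0],"gripper":0}]}}

```text
clock: 11.2
eef_pos: [0.5438, 0.0877, 0.0666]
ee_rot: [0.0, 0.999, 0.04, 0.001]
ft_force: [-0.8, -2.6, 4.8]
gripper_width: -0.0003
finger_force: 1.8
```

```bash
python3 -c "
from h import *
st()"
```

```text
t 11.2 clamp [ 4.2 -0.8 66.6] F [-0.8 -2.6  4.8] w -0.0003
push dir in tool [ 0. -1. -0.] toolz [ 0.002 -0.    -1.   ]
```

{"op": "jog_arm", "data": {"motion": [{"translation":[0,1,4],"delta_rot":[0,0,0],"gripper":0},{"translation":[0,1,4],"delta_rot":[0,0,0],"gripper":0},{"translation":[0,1,4],"delta_rot":[0,0,0],"gripper":0},{"translation":[0,1,3],"delta_rot":[0,0,0],"gripper":0}]}}

```text
clock: 11.6
eef_pos: [0.5442, 0.0839, 0.0513]
ee_rot: [-0.0, 0.999, 0.04, 0.001]
ft_force: [-0.2, 0.3, 6.0]
gripper_width: -0.0004
finger_force: 3.1
```

{"op": "jog_arm", "data": {"motion": [{"translation":[0,0,2],"delta_rot":[0,0,0],"gripper":0},{"translation":[0,0,2],"delta_rot":[0,0,0],"gripper":0},{"translation":[0,0,0],"delta_rot":[0,0,0],"gripper":0}]}}

```text
clock: 11.9
eef_pos: [0.5442, 0.0836, 0.0476]
ee_rot: [0.0, 0.999, 0.04, 0.001]
ft_force: [-0.6, -3.2, 7.6]
gripper_width: 0.0001
finger_force: 3.7
```

{"op": "jog_arm", "data": {"motion": [{"translation":[0,0,1],"delta_rot":[0,0,0],"gripper":0},{"translation":[0,0,0],"delta_rot":[0,0,0],"gripper":0}]}}

```text
clock: 12.1
eef_pos: [0.5442, 0.0835, 0.0471]
ee_rot: [0.0, 0.999, 0.04, 0.001]
ft_force: [-0.6, -2.6, 7.9]
gripper_width: 0.0003
finger_force: 4.4
```

{"op": "jog_arm", "data": {"motion": [{"translation":[0,0,1],"delta_rot":[0,0,0],"gripper":0},{"translation":[0,0,0],"delta_rot":[0,0,0],"gripper":0}]}}

```text
clock: 12.3
eef_pos: [0.5443, 0.0835, 0.047]
ee_rot: [0.0, 0.999, 0.04, 0.001]
ft_force: [-4.8, -2.5, 13.6]
gripper_width: -0.0
finger_force: 6.6
```

{"op": "jog_arm", "data": {"motion": [{"translation":[0,0,1],"delta_rot":[0,0,0],"gripper":0},{"translation":[0,0,0],"delta_rot":[0,0,0],"gripper":0}]}}

```text
clock: 12.5
eef_pos: [0.5443, 0.0835, 0.0468]
ee_rot: [0.001, 0.999, 0.04, 0.002]
ft_force: [-7.1, -2.6, 17.7]
gripper_width: 0.0003
finger_force: 8.9
```

On the stop: force jumped from 8 to 18 N at z = 47. One check that it holds and the bar is still home.

{"op": "jog_arm", "data": {"motion": [{"translation":[0,0,0],"delta_rot":[0,0,0],"gripper":0},{"translation":[0,0,0],"delta_rot":[0,0,0],"gripper":0},{"translation":[0,0,0],"delta_rot":[0,0,0],"gripper":0}]}}

```text
clock: 12.8
eef_pos: [0.5443, 0.0835, 0.0468]
ee_rot: [0.001, 0.999, 0.04, 0.002]
ft_force: [-7.6, -2.1, 17.3]
gripper_width: 0.0001
finger_force: 8.9
```

```bash
python3 - <<'E'
from h import *
st()
p,d=capture("wrist");cv2.imwrite("pics/w5.png",p)
for r in cut_out("wrist","test_bar"):
    ys,xs=np.nonzero(r["pixels"]);L=np.array([cl(q) for q in w("wrist",np.c_[xs,ys],.010)]);print(r["confidence"],np.percentile(L[:,:2],[0,2,50,98],axis=0).round(1).tolist())
E
```

```text
t 12.8 clamp [-0.1 -1.  46.8] F [-7.6 -2.1 17.3] w 0.0001
push dir in tool [ 0.001 -1.    -0.001] toolz [ 0.003 -0.001 -1.   ]
0.97 [[-125.6, -17.5], [-124.2, -15.9], [-62.7, -4.8], [-17.9, 13.9]]
```

View pics/w5.png

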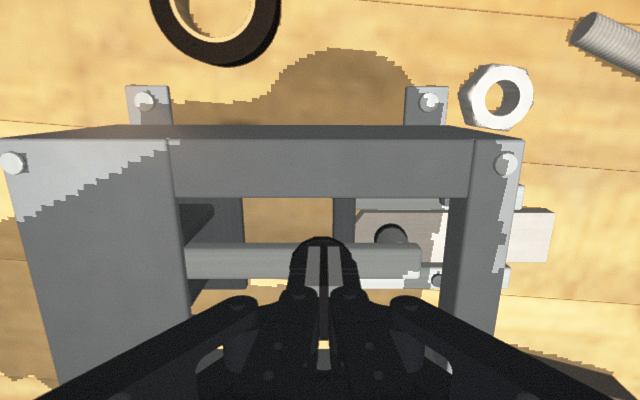

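The fingertips hold the pad down at (322,250), clear of the window edges. The bar is under the lever nose, butted against the stop at (345,235), with its near end at (553,235).

```bash
python3 -c "
from cell import *
print(hand_in())"
```

```text
the job is handed in; nothing more can be done
None
```

The job is handed in at about 13 s of the 43 s allowed: the bar is butted against the end stop, and the lever is held fully down at about 17 N. I saw no contact with the guard, and the loose things were not touched.

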